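# Slide the amber lens blank out of the row

## Robot

A 6-joint arm with a two-finger parallel gripper is mounted at the origin on the work surface. World frame = base frame: x ahead of the robot, y to its left, z up, the work surface at z = 0. Lengths are in m, angles in degrees, forces in N, time in s.
With the tool pointing down it reaches from about 0.35 to 0.875 m from the base axis. Payload 4.2 kg.
Tool frame: the origin (TCP) lies midway between the tips of the shut fingers; the grasp point (between the pads) lies 19 mm behind it; z points along the fingers, y is the direction in which the jaws open and shut (so a half turn about z gives the same grasp; the last joint's range is limited). The gripper opens to 87 mm and grips with 3 to 60 N. Pads are 19 mm wide; open, the fingers measure 117 mm over their backs; the gripper's body (75 mm by 190 mm) begins 51 mm behind the grasp point.
Start: joints at [78.759, 22.042, 0.453, 0, -68.411, -14.817], TCP at [0.275, 0.561, 0.223] pointing down, gripper open.
Joint ranges: [-179.83, 179.83], [-69.29, 118.12], [-61.27, 80.66], [-181.25, 117.63], [-171.15, -9.14], [-177.46, 177.46]. Speed limits (degrees/s): [159.86, 159.86, 180, 180, 180, 180].

## Interface

Orientations are given as a 3x3 rotation matrix whose columns are the frame's x, y, z axes.
In Python, from station import r gives the robot as it stands.
- The arm moves only by the tool servo_tool, never from a script. Its arguments are lists of equal length, an entry for each row: "slide": the shift along the world's x, y, z in units of 60 mm (1.0 is 60 mm), a list of three; "twist": the turn, a rotation vector about the world's x, y, z in units of 6 degrees (1.0 is 6 degrees), a list of three; "gripper": the closure, from 0 (fully open) to 1 (shut). In form: {"slide": [[x, y, z], ...], "twist": [[wx, wy, wz], ...], "gripper": [gripper, ...]}. A call has 1 to 12 rows; each row shifts and turns the commanded pose from where the row before left it; what a row does not reach is not made up. A row lasts 1/8 s, in which the tool goes at most 62.5 mm and 10.7 degrees, less where a joint would pass 70% of its speed; a pose out of reach is approached as far as the arm can. A call is refused whole if a number of a shift passes 1 or a number of a turn 1, either way. A call with a gripper value outside its range is refused whole. The fingers move at their own pace and stop on an object; the grip force is fixed at half the most. Time passes only in rows, so rows that do not move let the fingers close. It gives the time, the measured TCP pose, the force and the opening at its end, in the units of the state.
- r.sense(): the state, without advancing time (a new reading comes with each control period).
- r.capture(name): name is "side" or "top" or "wrist"; returns a dict with "image" (400x640x3 uint8, blue, green, red), "intrinsics" (3x3 intrinsics, pixels), "k1" (the pictures are not rectified: a ray, as slopes to the right and down, at radius r is drawn at 1 + k1 r^2 times it, then the intrinsics apply), "R" (3x3) and "t" (3): a world point X has camera coordinates R X + t. Camera axes: x right, y down, z forward; pixel columns grow to the right and rows downward; lengths in m; the calibration is good to about 2 mm. A picture is of the moment at which its call begins. There is no depth.
- r.finish_job(): hands the job in, once; it reports no verdict.
The state is a dict: "time_s": time; "joints": joint angles; "joint_velocities": joint speeds; "effort": joint torques, N m; "tcp_pos": TCP position; "ee_rot": TCP orientation; "wrist_force": force on the tool from outside, world axes, zero at the start; "moment": the same for the moment, N m; "gripper_width": opening from 0.0 (shut) to 1.0 (fully open).
Only numpy, scipy, OpenCV 4.12 (cv2) and the standard library are available. Lean on these libraries where they do the work, as an engineer would, in place of code of your own. Each camera call takes 0.05 s, during which the arm holds its last target.

## Task

On the optician's mat three round lens blanks lie in a row, touching one another. Push the amber one out of the row, sliding it flat on the mat (do not lift it), until all of it lies on the white strip. Leave the other two blanks where they are.

Things in the scene. Friction and masses are not known exactly. Their poses are not given: they have to be found in the camera images.
- amber_center (a point): the amber (orange) lens blank: loose round plastic disc, 64 mm across, about 55 g, straight rim 10.5 mm high, domed to 14 mm at the middle, flat on the mat at either end or in the middle of the row. The point is on its axis, 7 mm above its underside (10 mm above the bench). It slides easily and stops when no longer pushed.
- smoke_center (a point): the dark smoke-grey lens blank, same shape and size, point likewise at its centre; not to be moved. Neighbouring blanks in the row touch: their centres are 64 mm apart. The robot's side of the row is clear. Beyond the mat's ends and far edge lie a spectacle case (42 mm high), a small jar (45 mm), a screwdriver and a pair of spectacles.
- rose_center (a point): the pink lens blank, same shape and size, point likewise at its centre; not to be moved.
- strip (a point): middle of the white strip (100 x 300 mm flat marking, no step) on the fixed teal mat (260 x 300 mm, 3 mm thick), at the mat's top. It runs parallel to the row, on the side farther from the robot: y axis along strip and row, x axis across the strip, straight away from the row, z up. The row's centre line is 115 mm from this point along -x.
Things that resemble listed ones, but are neither listed nor needed, are in the scene too. Leave any blue, purple or turquoise look-alike of the part that bears amber_center alone.

How it is judged (in metres and radians):
At the end, for the whole second after the job is handed in: The amber blank lies flat (within 10 degrees) on the mat with its whole disc on the white strip (2 mm of overhang allowed: centre within 20 mm of the strip's centre line and within 120 mm of its middle lengthwise), and the smoke and rose blanks are within 15 mm of where they started (x of amber_center in the frame of strip between -0.02 and 0.02 m and y of amber_center in the frame of strip between -0.12 and 0.12 m and height (world z) of amber_center below 0.014 m and angle between amber_center's own z axis and vertical below 0.17 rad and distance of each of smoke_center, rose_center from where it was at the start of the episode below 0.015 m); the robot touches nothing.
It fails at once if the amber blank is lifted more than 20 mm off the mat (height (world z) of amber_center above 0.03 m).
It fails at once if the smoke blank is moved more than 15 mm (distance of smoke_center from where it was at the start of the episode above 0.015 m).
It fails at once if the rose blank is moved more than 15 mm (distance of rose_center from where it was at the start of the episode above 0.015 m).
It also fails if it takes over 29 s, if anything falls off the work surface, if the arm or the gripper's body presses on something with over 40 N, if the wrist force passes 120 N, or if a joint passes its speed limit or range.

## Working session

There is one attempt and no reset: what is moved stays moved. The work goes in short steps, Python scripts to look and compute and a tool call to move; the robot and the scene stay as the last step left them, time stands still between calls to the robot, and variables do not carry over. Pictures are saved under pics/ and viewed, and the job is handed in when it is done.

Besides the shell and the picture viewer there is one more tool, called as a command line: name --argument value ..., lists and objects as JSON in quotes. servo_tool: Moves the arm, as the interface text tells. Its arguments: {"type":"object","properties":{"slide":{"type":"array","items":{"type":"array","items":{"type":"number"}}},"twist":{"type":"array","items":{"type":"array","items":{"type":"number"}}},"gripper":{"type":"array","items":{"type":"number"}}},"required":["slide","twist","gripper"]}

```bash
mkdir -p pics; ls; python3 - <<'E'
from station import r
import cv2,pickle
d={}
for n in("top","side","wrist"):
    c=r.capture(n); d[n]=c; cv2.imwrite(f"pics/{n}0.png",c["image"])
pickle.dump(d,open("c0.pkl","wb"))
s=r.sense(); print(s["time_s"],s["tcp_pos"],s["ee_rot"],s["gripper_width"])
E
```

```text
pics
0.15 [0.27435092 0.56107533 0.22173185] [[ 8.98301039e-01 -4.39380108e-01 -6.03018861e-04]
 [-4.39380504e-01 -8.98299779e-01 -1.50974927e-03]
 [ 1.21662089e-04  1.62116407e-03 -9.99998679e-01]] 1.0031043208491583
```

View pics/top0.png

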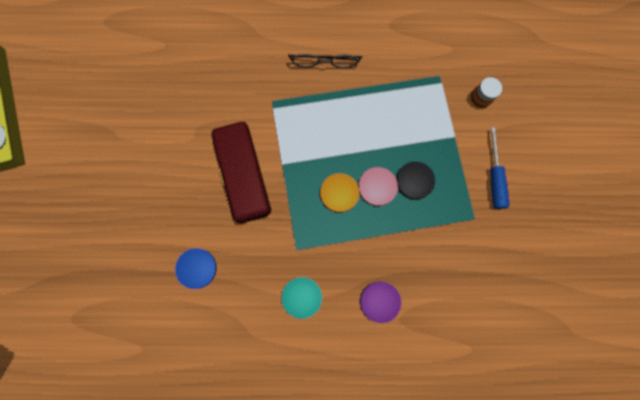

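View pics/side0.png

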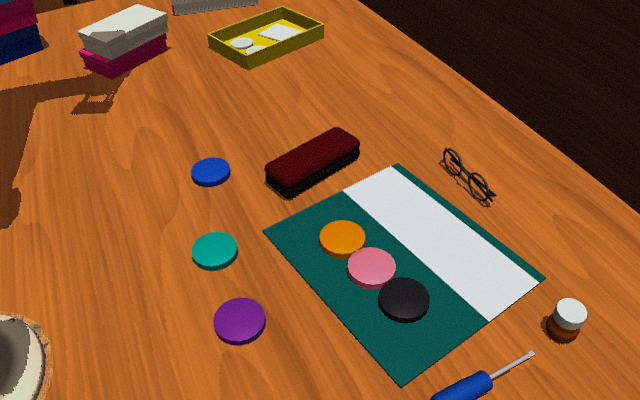

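View pics/wrist0.png

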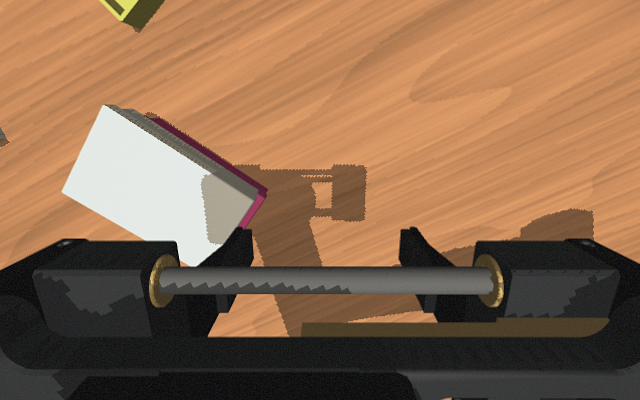

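Top view: amber at (340,192), at the left end of the row, then pink (378,186) and smoke (416,180). Other round candidates: blue (196,268), turquoise (301,298) and purple (381,302). All of these are excluded by colour, and none is in the row. The white strip is around (362,124).

```bash
cat > h.py <<'E'
import numpy as np,cv2
def ray(c,px,z):
    K=np.array(c["intrinsics"],float);k=float(c["k1"])
    # model: xd = x(1+k1 r^2)
    u=cv2.undistortPoints(np.array(px,float).reshape(-1,1,2),K,np.array([k,0,0,0.])).reshape(-1,2)
    R=np.array(c["R"]);t=np.array(c["t"]);o=-R.T@t
    d=np.c_[u,np.ones(len(u))]@R
    return o+d*((z-o[2])/d[:,2])[:,None]
def blobs(im):
    h=cv2.cvtColor(im,cv2.COLOR_BGR2HSV);H,S,V=cv2.split(h)
    return dict(amber=(H>15)&(H<25)&(S>200)&(V>170),rose=((H>165)|(H<5))&(V>170)&(S>60)&(S<160),
      smoke=(V<60)&(S<120), strip=(S<45)&(V>150))
def big(m,roi):
    m=m.astype(np.uint8)*255; z=np.zeros_like(m);x0,y0,x1,y1=roi;z[y0:y1,x0:x1]=m[y0:y1,x0:x1]
    z=cv2.morphologyEx(z,cv2.MORPH_OPEN,np.ones((3,3),np.uint8))
    cs,_=cv2.findContours(z,cv2.RETR_EXTERNAL,cv2.CHAIN_APPROX_NONE)
    return max(cs,key=cv2.contourArea)
E
python3 - <<'E'
import pickle
from h import *
d=pickle.load(open("c0.pkl","rb"))
for n,roi in(("top",(265,70,475,250)),("side",(260,160,550,390))):
    c=d[n];b=blobs(c["image"]);print(n)
    for k in("amber","rose","smoke"):
        cn=big(b[k],roi);p=ray(c,cn[:,0],0.0135)[:,:2].astype(np.float32)
        (x,y),rad=cv2.minEnclosingCircle(p)
        print(k,cv2.boundingRect(cn),np.round([x,y,rad],4),cv2.fitEllipse(p)[:2])
    cn=big(b["strip"],roi);p=ray(c,cn[:,0],0.003)[:,:2].astype(np.float32)
    print("strip",cv2.minAreaRect(p),cv2.boxPoints(cv2.minAreaRect(p)).round(4).tolist())
im=d["top"]["image"][75:250,265:475]
cv2.imwrite("pics/crop0.png",cv2.resize(im,None,fx=3,fy=3))
E
```

```text
top
amber (322, 175, 36, 30) [0.5093 0.0088 0.0298] ((0.509843111038208, 0.008695850148797035), (0.05281930789351463, 0.055746402591466904))
rose (360, 169, 36, 35) [ 0.5205 -0.0543  0.0301] ((0.5209664106369019, -0.05437353253364563), (0.05536816641688347, 0.0566665455698967))
smoke (397, 162, 38, 37) [ 0.5305 -0.1162  0.0323] ((0.5314964652061462, -0.117237389087677), (0.057960014790296555, 0.060453999787569046))
strip ((0.633508563041687, -0.034521788358688354), (0.10097728669643402, 0.3006398677825928), 10.00822639465332) [[0.557699978351593, 0.1046999990940094], [0.6098999977111816, -0.19130000472068787], [0.7093999981880188, -0.1738000065088272], [0.6571000218391418, 0.12229999899864197]]
side
amber (320, 221, 45, 33) [0.5089 0.008  0.0316] ((0.5090233087539673, 0.007978699170053005), (0.06061679124832153, 0.06183519586920738))
rose (348, 248, 48, 36) [ 0.5202 -0.0548  0.0316] ((0.5200719237327576, -0.055002737790346146), (0.060863785445690155, 0.0619877390563488))
smoke (379, 277, 50, 46) [ 0.5297 -0.1206  0.0344] ((0.530279815196991, -0.11940589547157288), (0.06187135726213455, 0.06471578776836395))
strip ((0.6335182189941406, -0.035205647349357605), (0.10021426528692245, 0.2987925708293915), 9.929022789001465) [[0.5583999752998352, 0.10329999774694443], [0.6098999977111816, -0.19099999964237213], [0.7085999846458435, -0.1737000048160553], [0.6571000218391418, 0.12060000002384186]]
```

View pics/crop0.png

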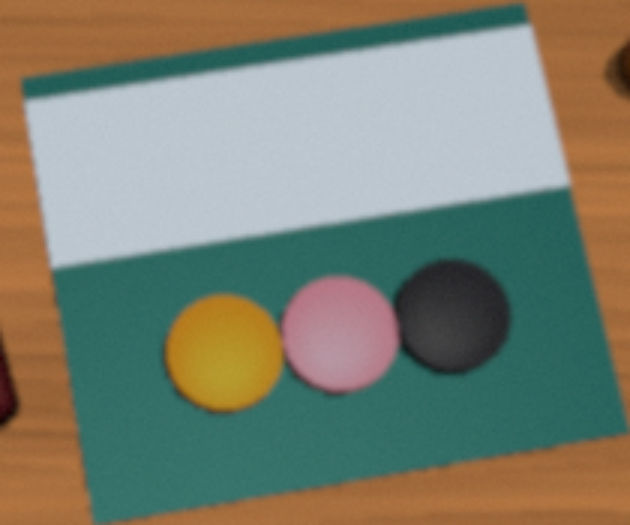

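The close crop confirms amber as the orange disc at the row's left end. Its strip-frame position is (-0.115, +0.064), matching the stated 115 mm. The strip is turned 10° about z. Moving behind it now, turning +36° with the fingers about 22 mm apart so they cradle the rim.

servo_tool --slide '[[0.24,-0.78,0],[0.24,-0.78,0],[0.24,-0.78,0],[0.24,-0.78,0],[0.24,-0.78,0],[0.24,-0.78,0],[0.24,-0.78,0],[0.24,-0.78,0],[0.24,-0.78,0],[0.24,-0.78,0],[0.24,-0.78,0],[0.2,-0.78,0]]' --twist '[[0,0,0.5],[0,0,0.5],[0,0,0.5],[0,0,0.5],[0,0,0.5],[0,0,0.5],[0,0,0.5],[0,0,0.5],[0,0,0.5],[0,0,0.5],[0,0,0.5],[0,0,0.5]]' --gripper '[0.75,0.75,0.75,0.75,0.75,0.75,0.75,0.75,0.75,0.75,0.75,0.75]'

```text
time_s: 1.65
tcp_pos: [0.4451, -0.0017, 0.2226]
ee_rot: [[0.985, 0.174, 0.0], [0.174, -0.985, 0.0], [0.0, -0.0, -1.0]]
wrist_force: [1.1, 0.2, 0.3]
gripper_width: 0.25
```

servo_tool --slide '[[0,0,-0.6],[0,0,-0.6],[0,0,-0.6],[0,0,-0.6],[0,0,-0.5],[0,0,-0.3],[0,0,-0.2],[0,0,-0.15],[0,0,0]]' --twist '[[0,0,0],[0,0,0],[0,0,0],[0,0,0],[0,0,0],[0,0,0],[0,0,0],[0,0,0],[0,0,0]]' --gripper '[0.75,0.75,0.75,0.75,0.75,0.75,0.75,0.75,0.75]'

```text
time_s: 2.78
tcp_pos: [0.4448, -0.0002, 0.0093]
ee_rot: [[0.985, 0.173, -0.001], [0.173, -0.985, -0.0], [-0.001, 0.0, -1.0]]
wrist_force: [0.7, 0.5, 0.8]
gripper_width: 0.252
```

```bash
python3 - <<'E'
from station import r
import cv2,numpy as np
a=r.capture("top")["image"][75:250,265:475];b=r.capture("side")["image"][150:390,230:550]
cv2.imwrite("pics/t1.png",np.hstack([cv2.resize(a,(360,300)),cv2.resize(b,(400,300))]))
E
```

```text
(no output)
```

View pics/t1.png

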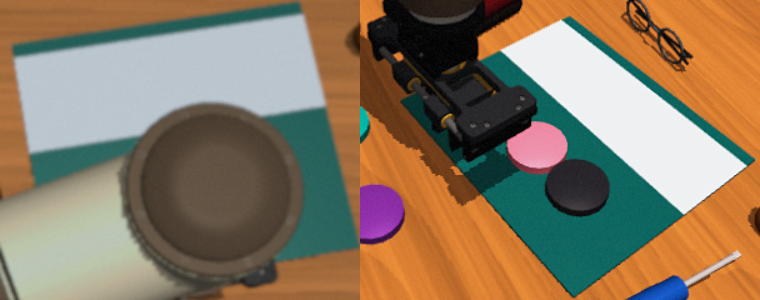

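The fingers are behind the row, amber is hidden under the gripper, and rose and smoke are undisturbed. Pushing slowly along the strip's x axis.

servo_tool --slide '[[0.16,0.03,0],[0.16,0.03,0],[0.16,0.03,0],[0.16,0.032,0],[0.16,0.032,0],[0.16,0.032,0],[0.16,0.032,0],[0.16,0.032,0],[0.16,0.032,0],[0.16,0.032,0],[0.16,0.032,0],[0,0,0]]' --twist '[[0,0,0],[0,0,0],[0,0,0],[0,0,0],[0,0,0],[0,0,0],[0,0,0],[0,0,0],[0,0,0],[0,0,0],[0,0,0],[0,0,0]]' --gripper '[0.75,0.75,0.75,0.75,0.75,0.75,0.75,0.75,0.75,0.75,0.75,0.75]'

```text
time_s: 4.38
tcp_pos: [0.5516, 0.0209, 0.0096]
ee_rot: [[0.985, 0.173, 0.001], [0.173, -0.985, 0.0], [0.001, -0.0, -1.0]]
wrist_force: [-1.2, -0.2, -0.0]
gripper_width: 0.252
```

```bash
python3 - <<'E'
from station import r
import cv2,numpy as np
a=r.capture("wrist")["image"];b=r.capture("side")["image"][130:370,230:550]
cv2.imwrite("pics/t2.png",np.hstack([cv2.resize(a,(400,300)),cv2.resize(b,(400,300))]))
E
```

```text
(no output)
```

View pics/t2.png

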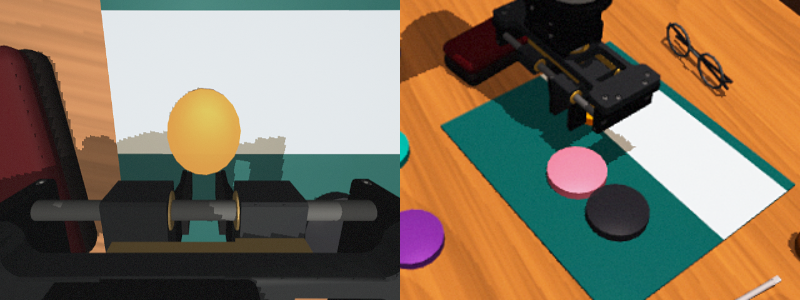

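Wrist view: amber sits centred in the cradle at (203,131), partly on the strip. The side view shows rose and smoke still in place. About 32 mm remain.

servo_tool --slide '[[0.13,0.023,0],[0.13,0.023,0],[0.13,0.023,0],[0.13,0.023,0],[0,0,0],[-0.2,-0.035,0],[-0.3,-0.05,0],[-0.3,-0.05,0.3],[-0.3,-0.05,0.8],[0,0,1],[0,0,1]]' --twist '[[0,0,0],[0,0,0],[0,0,0],[0,0,0],[0,0,0],[0,0,0],[0,0,0],[0,0,0],[0,0,0],[0,0,0],[0,0,0]]' --gripper '[0.75,0.75,0.75,0.75,0.75,0.75,0.75,0.75,0.75,0.75,0.75]'

```text
time_s: 5.85
tcp_pos: [0.5139, 0.0147, 0.1972]
ee_rot: [[0.985, 0.173, -0.001], [0.173, -0.985, -0.0], [-0.001, -0.0, -1.0]]
wrist_force: [1.4, 0.5, 0.3]
gripper_width: 0.247
```

servo_tool --slide '[[-0.3,1,0.2],[-0.3,1,0],[-0.3,1,0],[-0.3,1,0],[-0.3,1,0],[-0.3,1,0],[0,0,0],[0,0,0]]' --twist '[[0,0,0],[0,0,0],[0,0,0],[0,0,0],[0,0,0],[0,0,0],[0,0,0],[0,0,0]]' --gripper '[0.75,0.75,0.75,0.75,0.75,0.75,0.75,0.75]'

```text
time_s: 6.85
tcp_pos: [0.4074, 0.3723, 0.2068]
ee_rot: [[0.985, 0.173, -0.001], [0.173, -0.985, -0.001], [-0.001, 0.001, -1.0]]
wrist_force: [-0.4, -0.3, 0.4]
gripper_width: 0.249
```

```bash
python3 - <<'E'
from station import r
from h import *
import pickle
d=pickle.load(open("c0.pkl","rb"))
t=r.capture("top");s=r.capture("side")
cv2.imwrite("pics/t3.png",np.hstack([cv2.resize(t["image"],(400,250)),cv2.resize(s["image"],(400,250))]))
S=np.array([.6335,-.035]);a=np.radians(10);M=np.array([[np.cos(a),np.sin(a)],[-np.sin(a),np.cos(a)]])
for n,roi in(("top",(265,70,475,250)),("side",(260,160,550,390))):
  for c in(d[n],t if n=="top" else s):
    b=blobs(c["image"])
    for k in("amber","rose","smoke"):
        cn=big(b[k],roi);p=ray(c,cn[:,0],0.0135)[:,:2].astype(np.float32)
        e=cv2.fitEllipse(p);print(n,k,(M@(np.array(e[0])-S)).round(4),np.round(e[1],3))
print(r.sense()["time_s"],r.sense()["tcp_pos"])
E
```

```text
top amber [-0.1142  0.0645] [0.053 0.056]
top rose [-0.1142  0.0005] [0.055 0.057]
top smoke [-0.1147 -0.0633] [0.058 0.06 ]
top amber [0.0045 0.0691] [0.045 0.057]
top rose [-0.1139 -0.    ] [0.056 0.057]
top smoke [-0.114 -0.064] [0.058 0.06 ]
side amber [-0.1151  0.0639] [0.061 0.062]
side rose [-0.1152 -0.    ] [0.061 0.062]
side smoke [-0.1163 -0.0652] [0.062 0.065]
side amber [-0.0011  0.0677] [0.059 0.061]
side rose [-1.151e-01  1.000e-04] [0.061 0.062]
side smoke [-0.1163 -0.0649] [0.062 0.064]
6.95 [0.40815824 0.37173645 0.20723224]
```

View pics/t3.png

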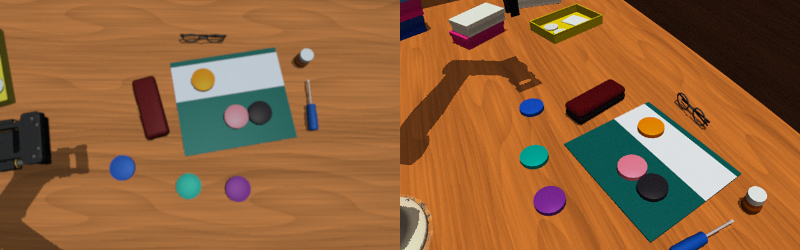

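The pictures show amber wholly on the strip at (203,79) in the left half, rose and smoke unmoved, and the arm clear.

```bash
python3 -c "
from station import r
print(r.finish_job())"
```

```text
the job is handed in; nothing more can be done
None
```

I slid the amber blank flat onto the white strip, pushing it with the fingers about 22 mm apart. Then I backed the arm clear and handed the job in at about 7 s. No verdict was reported.

- **Amber:** in the strip frame it lies at about (0, +68) mm, well within the ±20 mm and ±120 mm limits.
- **Rose and smoke:** both measured within 1 mm of where they started.
- **Disagreement:** the two cameras differ on amber's x, +4.5 mm from the top view and -1 mm from the side view. The top view's colour mask cut off part of the disc (45 x 57 mm seen of 64 mm), so I trust the side view. Both values are well inside tolerance.
- **Not measured:** I did not measure amber's height or tilt. It looks flat in the last pictures.

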